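# Push the electrophorus disc and the rod case home on the cabinet tray

## Task

The tray from the lower compartment of the physics cabinet has to go back, but two things on it have slid forward. With the fingertips, push the black ebonite disc along the hardboard into the back left corner (the robot's left) until its edge touches both the back batten and the left cheek, and push the flat wooden rod case back until its long side lies flush along the back batten. Keep both flat on the tray all the way, do not lift or tip them, and leave the other apparatus where it stands.

Things in the scene. Friction and masses are not known exactly. Their poses are not given: they have to be found in the camera images.
- tray: fixed tray, turned up to 7 degrees: hardboard floor, green battens on three sides, front open towards the robot. Origin on the bench top; x to the back batten (away from the robot), y to the left cheek. In its frame, mm: floor top z 22, front edge x -120, back batten's inner face x 130, cheeks' inner faces y 340 and -340; battens and cheeks 18 thick, tops at z 58
- disc: black ebonite disc flat on the tray floor, in its left half, clear of back batten and left cheek: 160 mm across, 16 mm thick, about 0.4 kg, slides with ordinary dry friction (a few newtons); may reach a little past the tray's front edge. Origin at the centre of its underside, z up
- case: closed flat wooden rod case, dark sides, light sliding lid, flat on the tray floor in its right half, askew by up to 26 degrees: 95 mm along its x, 220 mm along its y (long axis), 32 mm high, about 0.4 kg, slides with ordinary dry friction. Its x points roughly to the back batten; a corner may reach past the tray's front edge. Origin at the centre of its underside
- cap: bystander on the tray floor near the middle of the back batten: brass Leyden jar cap, 54 mm across, with a thin rod and ball, 69 mm high; origin at the centre of its underside
- glass_rod: bystander on the bench in front of the tray: glass rod 12 mm thick in a square 20 mm wooden grip, 285 mm long over all, lying along its own y (glass end to -y, reaching 230 mm from the origin; wooden end 55 mm to +y); origin on the bench
- cover: bystander on the bench left of the tray: brass electrophorus cover plate 122 mm across, 8 mm thick, with an upright black handle, 116 mm high over all; origin at the centre of its underside
- electroscope: bystander on the bench right of the tray: tin electroscope, round case 124 mm across and 50 mm deep on a 120 mm foot, 271 mm high; origin at the centre of its foot's underside
- jar: bystander on the bench right of the tray: open Leyden jar, glass and tinfoil, 85 mm across, 150 mm high; origin at the centre of its underside
- magnet: bystander on the bench in front of the tray: grey horseshoe magnet lying flat, about 100 mm by 65 mm, 12 mm thick; origin on the bench at the centre of its bend, poles along its x
- key: bystander on the bench in front of the tray: flat brass cupboard key with a wooden tag, 100 mm long, 6 mm thick; origin on the bench under the key's round bow, key bit along its x
Things that resemble listed ones, but are neither listed nor needed, are in the scene too. Of the things like the case, leave any that is green; of the rest the larger one is meant.

How it is judged (in metres and radians):
At the end, for the whole second after the job is handed in: Disc flat on the tray floor in the back left corner, edge within 5 mm of both back batten and left cheek; rod case flat, its back side within 5 mm of the back batten (at mid-length) and parallel to it within 0.04 rad; both at rest; no other apparatus moved more than 20 mm (x of disc in the frame of tray above 0.045 m and y of disc in the frame of tray above 0.255 m and z of disc in the frame of tray between 0.018 and 0.026 m and angle between each of disc, case's own z axis and vertical below 0.05 rad and x of case in the frame of tray above 0.0775 m and angle between the y axis of case and the y axis of tray, either way round below 0.04 rad and z of case in the frame of tray between 0.018 and 0.026 m and linear speed of each of disc, case below 0.01 m/s and angular speed of each of disc, case below 0.1 rad/s and distance of each of cap, glass_rod, cover, electroscope, jar, magnet, key from where it was at the start of the episode below 0.02 m); the robot touches nothing.
It fails at once if the disc is lifted off the tray floor (over 10 mm), tipped up (over 0.2 rad) or pushed off the tray (z of disc in the frame of tray above 0.032 m or z of disc in the frame of tray below 0.012 m or angle between disc's own z axis and vertical above 0.2 rad).
It fails at once if the rod case is lifted off the tray floor (over 10 mm), tipped up (over 0.2 rad) or pushed off the tray (z of case in the frame of tray above 0.032 m or z of case in the frame of tray below 0.012 m or angle between case's own z axis and vertical above 0.2 rad).
It fails at once if the brass cap on the tray is displaced by more than 20 mm or tipped over (distance of cap from where it was at the start of the episode above 0.02 m or angle between cap's own z axis and vertical above 0.3 rad).
It fails at once if a thing in front of the tray (glass rod, magnet, key) is displaced by more than 20 mm or tipped over (distance of any of glass_rod, magnet, key from where it was at the start of the episode above 0.02 m or angle between any of glass_rod, magnet, key's own z axis and vertical above 0.3 rad).
It fails at once if a thing beside the tray (cover, electroscope, jar) is displaced by more than 20 mm or tipped over (distance of any of cover, electroscope, jar from where it was at the start of the episode above 0.02 m or angle between any of cover, electroscope, jar's own z axis and vertical above 0.3 rad).
It also fails if it takes over 58 s, if anything falls off the work surface, if the arm or the gripper's body presses on something with over 40 N, if the wrist force passes 120 N, or if a joint passes its speed limit or range.

## Robot

A 6-joint arm with a two-finger parallel gripper is mounted at the origin on the work surface. World frame = base frame: x ahead of the robot, y to its left, z up, the work surface at z = 0. Lengths are in m, angles in degrees, forces in N, time in s.
With the tool pointing down it reaches from about 0.4 to 0.825 m from the base axis. Payload 7 kg.
Tool frame: the origin (TCP) lies on the centre line of the jaws, within the pads' length; the fingertips stand 8 mm ahead of it and the grasp point (between the pads) lies 11 mm behind it (r.tcp_to_tips is the distance from the TCP to the fingertips, in m); z points along the fingers, y is the direction in which the jaws open and shut (so a half turn about z gives the same grasp; the last joint's range is limited). The gripper opens to 88 mm and grips with 3 to 60 N. Pads are 19 mm wide; open, the fingers measure 130 mm over their backs; the gripper's body (78 mm by 193 mm) begins 47 mm behind the grasp point.
Start: joints at [-55.17, 20.546, 0.682, 0, -70.136, -16.507], TCP at [0.212, -0.641, 0.205] pointing down, gripper open.
Joint ranges: [-176.03, 176.03], [-82.01, 121.73], [-58.28, 71.71], [-173.87, 95.51], [-174.79, -0.11], [-173.66, 173.66]. Speed limits (degrees/s): [136.94, 136.94, 172.46, 180, 180, 180].

## Interface

Orientations are given as [roll, pitch, yaw] about the fixed x, y, z axes, in that order (R = Rz(yaw) Ry(pitch) Rx(roll)).
In Python, from plant import r gives the robot as it stands.
- The arm moves only by the tool drive_tool, never from a script. Its argument "plan" is text: rows parted by semicolons, each of 4 numbers parted by spaces: the shift along the tool's x, y, z in cm, then the turn about the tool's z in rad. A call has 1 to 8 rows; each row is the pose to reach, as a shift and turn from the pose commanded when the call began, along the tool's axes at that moment; what a row does not reach only later rows make up. A row lasts 1/8 s, in which the tool goes at most 62.5 mm and 10.7 degrees, less where a joint would pass 70% of its speed; a pose out of reach is approached as far as the arm can. A call with a gripper value outside its range is refused whole. "fingers" is the closure, from -1 (fully open) to 1 (shut), set as the call begins (left out, the last holds). The fingers move at their own pace and stop on an object; "squeeze" is the grip in N (left out, the last holds). Time passes only in rows, so rows that repeat a pose let the fingers close. It gives the time, the measured TCP pose, the force and the opening at its end, in the units of the state.
- r.get_state(): the state, without advancing time (a new reading comes with each control period).
- r.capture(name): name is "scene" or "top" or "wrist"; returns a dict with "frame" (480x640x3 uint8, red, green, blue), "fovy" (degrees; the focal length in pixels is half the picture's height over the tangent of half this angle, whatever the lens; pixels are square), "cx", "cy" (the principal point, pixels), "rvec" (rotation vector, rad) and "tvec" (3), from world to camera coordinates, as OpenCV has them. Camera axes: x right, y down, z forward; pixel columns grow to the right and rows downward; lengths in m; the calibration is good to about 2 mm. A picture is of the moment at which its call begins. There is no depth.
- r.close_job(): hands the job in, once; it reports no verdict.
The state is a dict: "time_s": time; "joints": joint angles; "qd": joint speeds; "joint_torque": joint torques, N m; "tcp_pos": TCP position; "eef_rot": TCP orientation; "contact_force": force on the tool from outside, world axes, zero at the start; "moment": the same for the moment, N m; "gripper_width": finger opening in m.
Only numpy, scipy, OpenCV 4.12 (cv2) and the standard library are available. Lean on these libraries where they do the work, as an engineer would, in place of code of your own. Each camera call takes 0.05 s, during which the arm holds its last target. There are 200 camera calls.

## Working session

There is one attempt and no reset: what is moved stays moved. The work goes in short steps, Python scripts to look and compute and a tool call to move; the robot and the scene stay as the last step left them, time stands still between calls to the robot, and variables do not carry over. Pictures are saved under pics/ and viewed, about 8 in all and at most 12, crops included, and the job is handed in when it is done.

Besides the shell and the picture viewer there is one more tool, called in YAML: its name, and indented under it one key for each argument. drive_tool: Moves the arm, as the interface text tells. Its arguments: {"type":"object","properties":{"plan":{"type":"string"},"fingers":{"type":"number"},"squeeze":{"type":"number"}},"required":["plan"]}

```bash
mkdir -p pics; cat > h.py <<'E'
import numpy as np, cv2, json
from plant import r
def cap(name,fn):
    c=r.capture(name); cv2.imwrite('pics/%s.png'%fn,c['frame'][:,:,::-1])
    np.save('pics/%s.npy'%fn,{k:c[k] for k in c if k!='frame'},allow_pickle=True); return c
def load(fn): return np.load('pics/%s.npy'%fn,allow_pickle=True).item()
def K(c):
    f=240/np.tan(np.radians(c['fovy'])/2); return np.array([[f,0,c['cx']],[0,f,c['cy']],[0,0,1]])
def p2w(c,uv,z):
    R=cv2.Rodrigues(np.array(c['rvec'],float))[0]; t=np.array(c['tvec'],float).ravel(); C=-R.T@t
    uv=np.atleast_2d(uv).astype(float); d=(R.T@np.linalg.inv(K(c))@np.c_[uv,np.ones(len(uv))].T).T
    return C+d*((z-C[2])/d[:,2])[:,None]
def w2p(c,P): return cv2.projectPoints(np.array(P,float).reshape(-1,3),np.array(c['rvec'],float),np.array(c['tvec'],float),K(c),None)[0][:,0]
E
python3 - <<'E'
from h import *
a=cap('top','top0');b=cap('scene','sc0')
print(r.get_state()); print({k:a[k] for k in a if k!='frame'})
E
```

```text
{'time_s': 0.1, 'joints': array([-5.51695247e+01,  2.05860705e+01,  6.39798729e-01, -1.78337097e-02,
       -7.01349065e+01, -1.65087186e+01]), 'qd': array([-0.00327031, -0.08921581,  0.17912439,  0.09409271,  0.07645856,
       -0.0468964 ]), 'joint_torque': array([-1.89163648e-04, -5.84160554e+01,  2.93754494e+01,  7.01556221e+00,
        1.01985218e-02, -5.14807482e-05]), 'tcp_pos': array([ 0.21204023, -0.64034847,  0.20383621]), 'eef_rot': array([ 1.79917404e+02, -6.99511212e-03, -1.61684310e+02]), 'contact_force': array([-0.10569501,  0.55169179,  0.67427024]), 'moment': array([ 0.00906564, -0.01080402,  0.01910011]), 'gripper_width': 0.08746539484887526}
{'fovy': 44.737201959813554, 'cx': 319.52827053431685, 'cy': 238.37185261611543, 'rvec': array([ 2.19232018, -2.16724943,  0.13748654]), 'tvec': array([-0.03974821,  0.43165586,  1.65588631])}
```

View pics/top0.png

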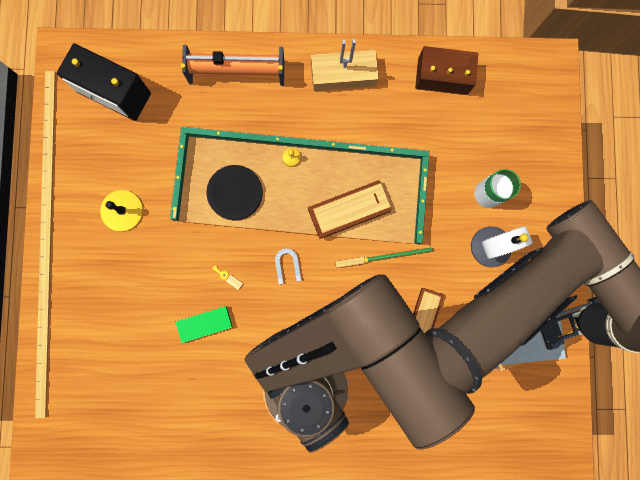

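View pics/sc0.png

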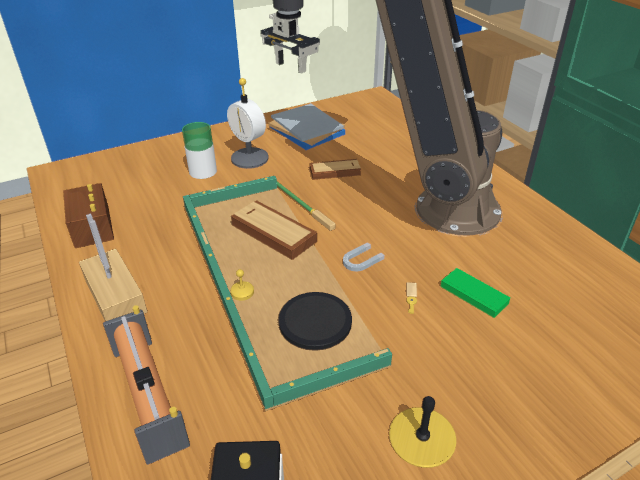

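The top view shows three case-like things: wooden on the tray at (350,208), green on the bench at (205,325), and small wooden on the bench at (430,305). The first fits, being the larger of the two that aren't green and in the tray's right half. The disc is at (235,192), the cap at (291,157). I'll enlarge the tray to confirm and to read off points.

```bash
python3 - <<'E'
import cv2
i=cv2.imread('pics/top0.png')[115:335,165:445]
i=cv2.resize(i,None,fx=2.7,fy=2.7,interpolation=cv2.INTER_CUBIC);cv2.imwrite('pics/crop0.png',i);print(i.shape)
E
```

```text
(594, 756, 3)
```

View pics/crop0.png

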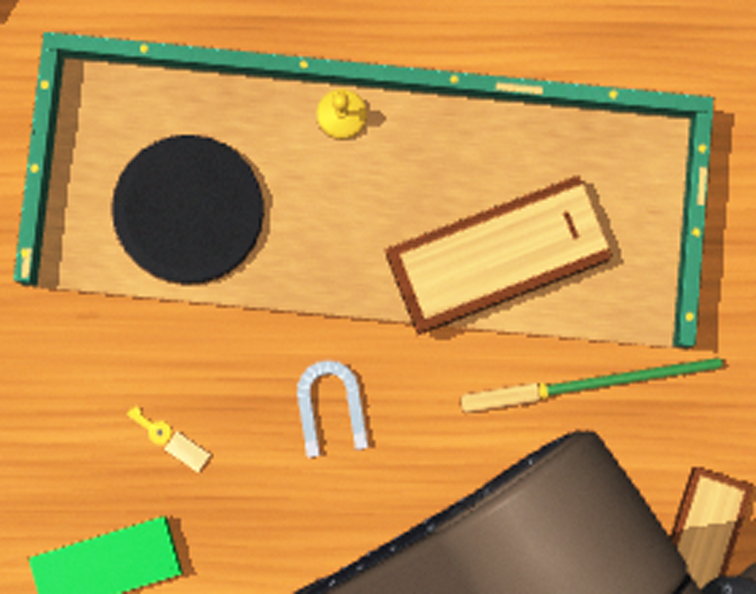

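The crop confirms it: dark-sided case with a light lid, with corners near (387,250), (580,178), (612,252), (418,331). The disc spans x 112–264, y 135–284. The magnet, the key and the glass rod lie clear in front.

```bash
python3 - <<'E'
from h import *
from scipy.optimize import least_squares
c=load('top0'); I=lambda a:(np.array(a,float)+.5)/2.7-.5+[165,115]
R2=lambda a:np.array([[np.cos(a),-np.sin(a)],[np.sin(a),np.cos(a)]])
def fit(loc,pts,z,x0):
    w=p2w(c,I(pts),z)[:,:2]; loc=np.array(loc)
    s=least_squares(lambda p:(loc@R2(p[2]).T+p[:2]-w).ravel(),x0); print(np.round(s.fun*1000,1)); return s.x
T=fit([[.148,.358],[.148,-.358],[-.12,.358],[-.12,-.358]],[(45,33),(713,98),(15,282),(692,347)],.058,[.6,0,0])
print('tray',T[:2],np.degrees(T[2]))
C=fit([[.0475,.11],[.0475,-.11],[-.0475,-.11],[-.0475,.11]],[(387,250),(580,178),(612,252),(418,331)],.054,[.6,-.1,.3])
D=p2w(c,I([(112,209),(264,209),(188,135),(188,284)]),.038)[:,:2].mean(0)
tf=lambda p:R2(-T[2])@(p-T[:2])
print('case',C[:2],np.degrees(C[2]),'in tray',tf(C[:2]),np.degrees(C[2]-T[2]))
print('disc',D,'in tray',tf(D))
print('case corners tray',[tf(C[:2]+R2(C[2])@np.array(l)).round(3).tolist() for l in [[.0475,.11],[.0475,-.11],[-.0475,-.11],[-.0475,.11]]])
for n,p,z in [('cap',(342,118),.03),('magnet',(325,365),.012),('magpoleL',(313,457),.012),('mag poleR',(361,447),.012),('rodwood',(462,403),.02),('rodtip',(724,362),.012),('keytip',(130,408),.006),('tag',(205,465),.006),('cover',(120-0,0),.0)]:
    w=p2w(c,I(p),z)[0,:2]; print(n,w.round(3),'tray',tf(w).round(3))
for g in [(.07,.28),(.05,.26),(.0825,-.15)]: print(g,R2(T[2])@np.array(g)+T[:2])
np.save('T.npy',T)
E
```

```text
[ 0.9  2.4 -0.1 -1.5 -0.1  2.8 -0.6 -3.7]
tray [0.56710239 0.02212914] -4.77504311507123
[ 1.3  1.2  4.6  1.1 -4.6 -1.1 -1.4 -1.2]
case [ 0.51613469 -0.11901833] 22.233323905389803 in tray [-0.03904115 -0.14490031] 27.008367020461034
disc [0.56058165 0.21105874] in tray [-0.02222533  0.18773106]
case corners tray [[-0.047, -0.025], [0.053, -0.221], [-0.031, -0.264], [-0.131, -0.068]]
cap [0.664 0.05 ] tray [0.094 0.035]
magnet [0.399 0.064] tray [-0.171  0.028]
magpoleL [0.3   0.075] tray [-0.27   0.031]
mag poleR [0.312 0.024] tray [-0.255 -0.019]
rodwood [ 0.359 -0.082] tray [-0.199 -0.121]
rodtip [ 0.407 -0.365] tray [-0.127 -0.399]
keytip [0.35  0.271] tray [-0.237  0.23 ]
tag [0.291 0.19 ] tray [-0.289  0.144]
cover [0.799 0.296] tray [0.209 0.292]
(0.07, 0.28) [0.6601677  0.29533025]
(0.05, 0.26) [0.63857224 0.27706454]
(0.0825, -0.15) [ 0.63682949 -0.13421786]
```

```bash
cat >> h.py <<'E'
R2=lambda a:np.array([[np.cos(a),-np.sin(a)],[np.sin(a),np.cos(a)]])
try: T=np.load('T.npy')
except Exception: pass
def w(p): return R2(T[2])@np.array(p)+T[:2]
def tr(p): return R2(-T[2])@(np.array(p)-T[:2])
def go(wps):
    """wps: (world x,y,z, yaw deg) -> rows in tool axes (cm, rad)"""
    s=r.get_state(); p=s['tcp_pos']; ps=np.radians(s['eef_rot'][2])
    print('t',s['time_s'],'tcp',p.round(4),s['eef_rot'].round(2),'tray',tr(p[:2]).round(4),'F',s['contact_force'].round(1),'j',s['joints'].round(1))
    for x,y,z,yw in wps:
        d=np.array([x,y])-p[:2]; tx=d@[np.cos(ps),np.sin(ps)]; ty=d@[np.sin(ps),-np.cos(ps)]
        t=-((np.radians(yw)-ps+np.pi)%(2*np.pi)-np.pi)
        print('%.2f %.2f %.2f %.3f'%(tx*100,ty*100,(p[2]-z)*100,t))
E
python3 - <<'E'
from h import *
c=load('top0')
print('electroscope foot',p2w(c,[(488,247)],.005)[0], 'jar',p2w(c,[(490,195)],.0)[0])
a=w((-.155,-.145)); print(a)
go([(.17,-.50,.26,-161.7),(.25,-.36,.24,-170),(*(a+[.02,-.1]),.2,175.2),(*a,.15,175.2),(*a,.04,175.2)])
E
```

```text
electroscope foot [ 0.41481149 -0.52823688  0.005     ] jar [ 0.56992016 -0.53878591  0.        ]
[ 0.40057002 -0.10946481]
t 0.1 tcp [ 0.212  -0.6403  0.2038] [ 1.7992e+02 -1.0000e-02 -1.6168e+02] tray [-0.2987 -0.6897] F [-0.1  0.6  0.7] j [-55.2  20.6   0.6  -0.  -70.1 -16.5]
-0.42 14.64 -5.62 0.000
-12.41 25.42 -3.62 0.145
-33.34 34.35 0.38 0.403
-34.58 44.47 5.38 0.403
-34.58 44.47 16.38 0.403
```

drive_tool:
  plan: "-0.4 5 -3; -0.4 10 -5.6; -0.4 14.6 -5.6; -5 18.5 -5; -9 22 -4.2 0.08; -12.4 25.4 -3.6 0.15; -17 28 -3 0.25; -22 30 -2 0.35"
  fingers: -1

```text
validation failed for argument at $.pl...
```

```bash
python3 - <<'E'
from h import *
a=w((-.155,-.145))
go([(*(a+[.02,-.1]),.2,175.2),(*a,.12,175.2),(*a,.04,175.2)])
E
```

```text
t 0.1 tcp [ 0.212  -0.6403  0.2038] [ 1.7992e+02 -1.0000e-02 -1.6168e+02] tray [-0.2987 -0.6897] F [-0.1  0.6  0.7] j [-55.2  20.6   0.6  -0.  -70.1 -16.5]
-33.34 34.35 0.38 0.403
-34.58 44.47 8.38 0.403
-34.58 44.47 16.38 0.403
```

Every row needs 4 numbers.

drive_tool:
  plan: "-0.4 5 -3 0; -0.4 10 -5.6 0; -0.4 14.6 -5.6 0; -5 18.5 -5 0; -9 22 -4.2 0.08; -12.4 25.4 -3.6 0.15; -17 28 -3 0.25; -22 30 -2 0.35"
  fingers: -1

```text
time_s: 1.1
tcp_pos: [0.3273, -0.2853, 0.225]
eef_rot: [-180.0, 0.1, 178.1]
contact_force: [0.8, -1.3, -0.3]
gripper_width: 0.088
```

```bash
python3 - <<'E'
from h import *
a=w((-.155,-.145))
go([(*(a+[.02,-.1]),.2,175.2),(*a,.12,175.2),(*a,.04,175.2)])
E
```

```text
t 1.1 tcp [ 0.3273 -0.2853  0.225 ] [-1.7998e+02  9.0000e-02  1.7808e+02] tray [-0.2133 -0.3263] F [ 0.8 -1.3 -0.3] j [-14.9  -3.9 -25.9  -0.  -67.9 -77.1]
-9.06 7.89 2.50 0.050
-6.73 17.82 10.50 0.050
-6.73 17.82 18.50 0.050
```

drive_tool:
  plan: "-5 4 1 0.03; -9 8 2.5 0.05; -8 13 6 0.05; -6.8 17.8 10.5 0.05; -6.8 17.8 10.5 0.05; -6.8 17.8 10.5 0.05"

```text
time_s: 1.85
tcp_pos: [0.4004, -0.1108, 0.1199]
eef_rot: [-180.0, 0.0, 175.5]
contact_force: [-0.3, -0.6, 0.4]
gripper_width: 0.0877
```

```bash
python3 - <<'E'
from h import *
a=w((-.155,-.145))
go([(*a,.04,175.2)]); cap('top','top1'); 
i=cv2.imread('pics/top1.png')[115:335,165:445]
cv2.imwrite('pics/crop1.png',cv2.resize(i,None,fx=2.7,fy=2.7,interpolation=cv2.INTER_CUBIC))
cap('wrist','wr1')
E
```

```text
t 1.85 tcp [ 0.4004 -0.1108  0.1199] [-179.98    0.    175.5 ] tray [-0.1551 -0.1463] F [-0.3 -0.6  0.4] j [ 1.210e+01 -1.000e-01 -3.730e+01  0.000e+00 -5.280e+01 -1.066e+02]
-0.01 0.13 7.99 0.005
```

View pics/wr1.png

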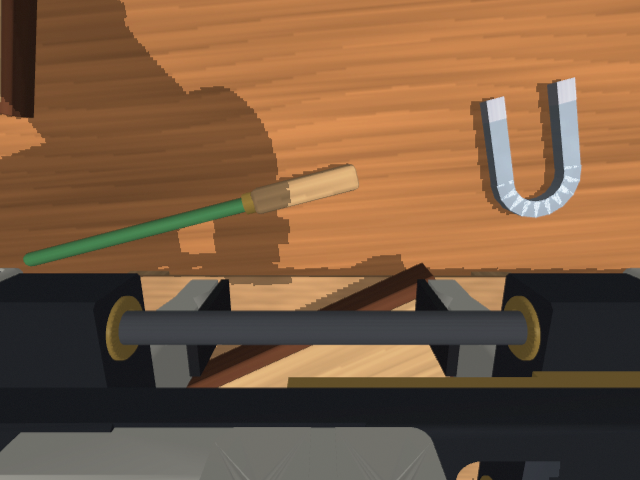

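```bash
python3 - <<'E'
from h import *
c=load('wr1')
for n,uv,z in [('case corner',(425,264),.054),('case edge',(300,323-5),.054),('edge2',(190,385),.054),('rod wood end',(357,185),.02),('collar',(248,212),.012),('tip',(27,262),.006),('tray edge',(420,276),.022)]:
    q=p2w(c,[uv],z)[0]; print(n,tr(q[:2]).round(4))
E
```

```text
case corner [-0.141  -0.0727]
case edge [-0.0979 -0.1628]
edge2 [-0.0392 -0.2504]
rod wood end [-0.1932 -0.1199]
collar [-0.1702 -0.2065]
tip [-0.1247 -0.399 ]
tray edge [-0.1198 -0.0664]
```

drive_tool:
  plan: "0.8 -0.1 2 0; 0.8 -0.1 5 0; 0.8 -0.1 7 0; 0.8 -0.1 8 0; 0.8 -0.1 8 0"

```text
time_s: 2.58
tcp_pos: [0.3922, -0.1119, 0.0397]
eef_rot: [-180.0, -0.0, 175.3]
contact_force: [0.4, -0.2, 0.6]
gripper_width: 0.0876
```

drive_tool:
  plan: "-0.8 0 0 0; -1.6 0 0 0; -2.4 0 0 0; -3.2 0 0 0; -4 0 0 0; -4.8 0 0 0; -5.6 0 0 0; -6.4 0 0 0"

```text
time_s: 3.58
tcp_pos: [0.4563, -0.1165, 0.0396]
eef_rot: [-180.0, -0.0, 175.4]
contact_force: [0.2, 0.9, -0.3]
gripper_width: 0.0877
```

```bash
python3 - <<'E'
from h import *
go([]); cap('scene','sc2')
i=cv2.imread('pics/sc2.png')[150:420,170:450]
cv2.imwrite('pics/crop2.png',cv2.resize(i,None,fx=2.2,fy=2.2,interpolation=cv2.INTER_CUBIC))
E
```

```text
t 3.575 tcp [ 0.4563 -0.1165  0.0396] [-180.     -0.    175.41] tray [-0.0989 -0.1473] F [ 0.2  0.9 -0.3] j [   9.7   11.9  -36.8    0.   -41.4 -104.3]
```

View pics/crop2.png

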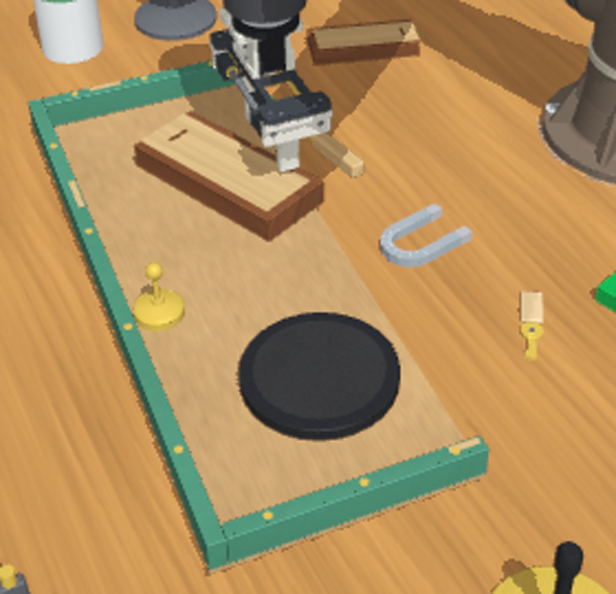

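The left finger (288,160) is at the case's front edge and the case lies flat, swinging square. I'll keep pushing.

drive_tool:
  plan: "-0.8 0 0 0; -1.6 0 0 0; -2.4 0 0 0; -3.2 0 0 0; -4 0 0 0; -4.8 0 0 0; -5.6 0 0 0; -6.4 0 0 0"

```text
time_s: 4.62
tcp_pos: [0.5201, -0.1216, 0.0396]
eef_rot: [-180.0, 0.0, 175.4]
contact_force: [-0.4, 0.4, 0.1]
gripper_width: 0.0876
```

```bash
python3 - <<'E'
from h import *
go([]); cap('scene','sc3')
i=cv2.imread('pics/sc3.png')[150:420,170:450]
cv2.imwrite('pics/crop3.png',cv2.resize(i,None,fx=2.2,fy=2.2,interpolation=cv2.INTER_CUBIC))
E
```

```text
t 4.625 tcp [ 0.5201 -0.1216  0.0396] [-180.      0.    175.41] tray [-0.0348 -0.1471] F [-0.4  0.4  0.1] j [   7.9   17.1  -29.     0.   -43.9 -102.5]
```

View pics/crop3.png

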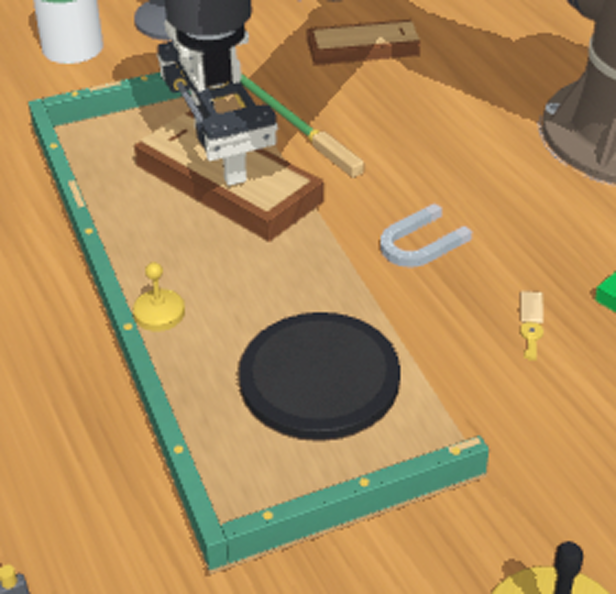

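The case has not moved, and the finger now appears over its lid. I'll check the tip geometry.

```bash
python3 - <<'E'
from h import *
print(r.tcp_to_tips, r.get_state()['eef_rot'])
c=load('sc3'); p=r.get_state()['tcp_pos']
for z in (.022,.032,.054,.06,.07): print(z,((w2p(c,[*w(tr(p[:2])+[0,.054]),z])[0]-[170,150])*2.2).round(0))
c=cap('wrist','wr3')
E
```

```text
0.008 [-1.79991440e+02  3.64835749e-02  1.75421346e+02]
0.022 [235. 212.]
0.032 [235. 205.]
0.054 [234. 190.]
0.06 [234. 186.]
0.07 [233. 179.]
```

View pics/wr3.png

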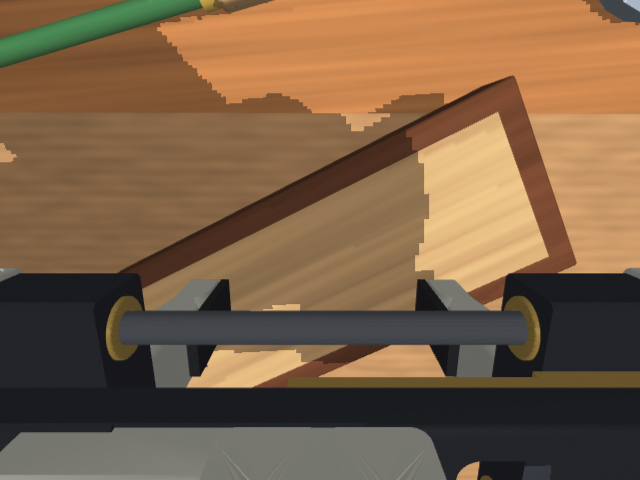

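The tips (235,180 in the crop) project to about z 0.065, not 0.032, so they passed over the lid without touching it. I'll move to the free floor between case and disc and touch down gently, to calibrate tip height.

drive_tool:
  plan: "0 2 -2 0; 1 6 -3 0; 2 11 -3 0; 3 15 -3 0; 4.5 19.2 -1 0; 4.5 19.2 1.5 0; 4.5 19.2 2.5 0; 4.5 19.2 2.5 0"

```text
time_s: 5.72
tcp_pos: [0.4897, 0.0728, 0.0143]
eef_rot: [-179.9, -0.1, 175.4]
contact_force: [-0.6, 0.5, -0.1]
gripper_width: 0.0874
```

```bash
python3 - <<'E'
from h import *
go([]); cap('scene','sc4')
i=cv2.imread('pics/sc4.png')[150:420,170:450]
cv2.imwrite('pics/crop4.png',cv2.resize(i,None,fx=2.2,fy=2.2,interpolation=cv2.INTER_CUBIC))
E
```

```text
t 5.725 tcp [0.4897 0.0728 0.0143] [-1.7994e+02 -7.0000e-02  1.7538e+02] tray [-0.0813  0.0441] F [-0.6  0.5 -0.1] j [  31.3   16.2  -35.2    0.   -38.7 -125.9]
```

View pics/crop4.png

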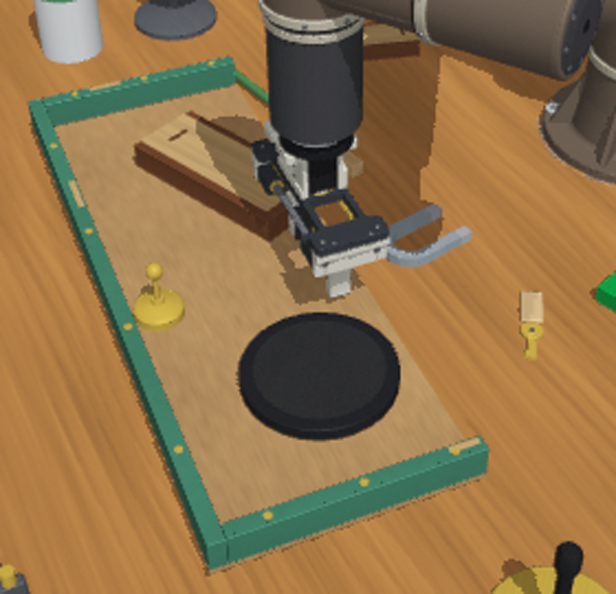

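Still no contact at a reported z of 0.014, so the height reading or tip length is off. I'll keep lowering in 3 mm steps.

drive_tool:
  plan: "0 0 0.3 0; 0 0 0.6 0; 0 0 0.9 0; 0 0 0.9 0"

```text
time_s: 6.28
tcp_pos: [0.49, 0.0733, 0.0055]
eef_rot: [-180.0, -0.0, 175.4]
contact_force: [0.2, 0.2, -0.1]
gripper_width: 0.0877
```

drive_tool:
  plan: "0 0 0.2 0; 0 0 0.4 0; 0 0 0.4 0"

```text
time_s: 6.65
tcp_pos: [0.49, 0.0734, 0.0015]
eef_rot: [-180.0, -0.0, 175.4]
contact_force: [0.1, -0.0, -0.4]
gripper_width: 0.0876
```

drive_tool:
  plan: "0 0 0.2 0; 0 0 0.3 0; 0 0 0.3 0"

```text
time_s: 7.02
tcp_pos: [0.4903, 0.0735, 0.0003]
eef_rot: [180.0, 0.0, 175.4]
contact_force: [-7.3, -0.3, 22.3]
gripper_width: 0.0876
```

```bash
python3 - <<'E'
from h import *
go([]); cap('scene','sc5')
i=cv2.imread('pics/sc5.png')[215:305,270:390]
cv2.imwrite('pics/crop5.png',cv2.resize(i,None,fx=5,fy=5,interpolation=cv2.INTER_CUBIC))
c=load('sc5'); p=r.get_state()['tcp_pos']
for z in (.022,.032,.042): print(z,((w2p(c,[*w(tr(p[:2])+[0,.065]),z])[0]-[270,215])*5).round(0))
E
```

```text
t 7.025 tcp [4.903e-01 7.350e-02 3.000e-04] [1.7999e+02 4.0000e-02 1.7544e+02] tray [-0.0808  0.0448] F [-7.3 -0.3 22.3] j [  31.3   17.5  -36.     0.   -36.5 -125.9]
0.022 [275. 387.]
0.032 [275. 371.]
0.042 [275. 355.]
```

View pics/crop5.png

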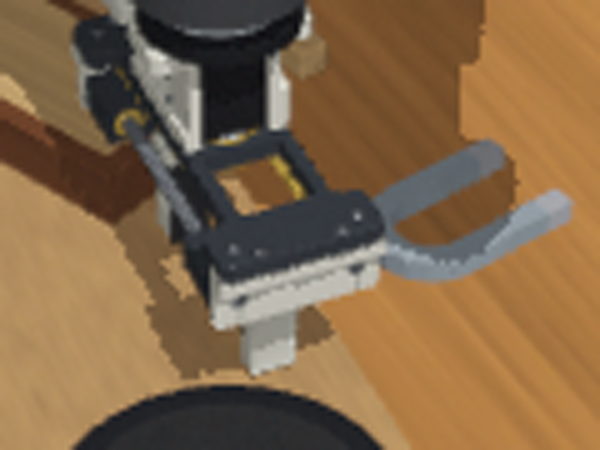

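Contact with the floor (22 N) at reading z ≈ 0.000, so the tips sit about 21 mm above the reading. That agrees with passing over the lid. I'll lift, go back in front of the case and use a reading of about 0.010.

drive_tool:
  plan: "0 0 -3 0; 2 -4 -5 0; 4 -8.5 -5 0; 6 -13 -5 0; 8.2 -17.5 -5 0; 8.5 -19.3 -4 0; 8.5 -19.3 -4 0; 8.5 -19.3 -4 0"

```text
time_s: 8.07
tcp_pos: [0.3905, -0.1119, 0.0389]
eef_rot: [180.0, 0.0, 175.4]
contact_force: [0.2, 0.2, 0.7]
gripper_width: 0.0877
```

```bash
python3 - <<'E'
from h import *
a=w((-.166,-.148)); go([(*a,.010,175.2)])
E
```

```text
t 8.075 tcp [ 0.3905 -0.1119  0.0389] [1.800e+02 3.000e-02 1.754e+02] tray [-0.1649 -0.1482] F [0.2 0.2 0.7] j [  12.2    6.1  -44.5    0.   -39.4 -106.8]
0.11 0.02 2.89 0.003
```

drive_tool:
  plan: "0.1 0 0.9 0; 0.1 0 1.8 0; 0.1 0 2.7 0; 0.1 0 2.7 0"

```text
time_s: 8.57
tcp_pos: [0.3882, -0.1121, 0.0107]
eef_rot: [-180.0, -0.1, 175.4]
contact_force: [-0.3, -0.1, -0.7]
gripper_width: 0.0878
```

drive_tool:
  plan: "-0.6 0 2.7 0; -1.2 0 2.7 0; -1.8 0 2.7 0; -2.4 0 2.7 0; -3 0 2.7 0; -3.6 0 2.7 0; -4.2 0 2.7 0; -4.8 0 2.7 0"

```text
time_s: 9.57
tcp_pos: [0.4242, -0.1169, -0.0175]
eef_rot: [-179.8, -1.2, 175.2]
contact_force: [-37.7, 15.2, 31.7]
gripper_width: 0.0874
```

I repeated the z shift in a new call by mistake, so the tool went down against the tray's front edge. I'll reverse along the same path, then up.

drive_tool:
  plan: "2 0 0 0; 3.5 0 -0.8 0; 4.3 0 -1.8 0; 4.5 0 -2.7 0; 4.5 0 -2.7 0"

```text
time_s: 10.2
tcp_pos: [0.3934, -0.112, 0.0129]
eef_rot: [180.0, 0.2, 175.4]
contact_force: [0.3, 0.3, -0.6]
gripper_width: 0.0875
```

```bash
python3 - <<'E'
from h import *
a=w((-.166,-.148)); go([(*a,.010,175.2)])
cap('scene','sc6')
i=cv2.imread('pics/sc6.png')[150:420,170:450]
cv2.imwrite('pics/crop6.png',cv2.resize(i,None,fx=2.2,fy=2.2,interpolation=cv2.INTER_CUBIC))
E
```

```text
t 10.2 tcp [ 0.3934 -0.112   0.0129] [179.96   0.18 175.43] tray [-0.1619 -0.1482] F [ 0.3  0.3 -0.6] j [  12.1    9.   -46.     0.   -34.7 -106.7]
0.41 0.02 0.29 0.004
```

View pics/crop6.png

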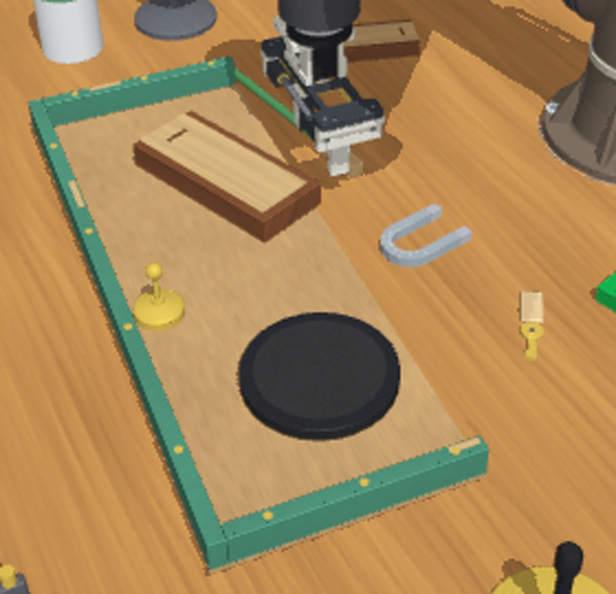

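The case is still flat, nudged a few mm, and the rod looks in place. Next I push with z held at reading 0.010.

drive_tool:
  plan: "0 0 0.2 0; -0.6 0 0.2 0; -1.2 0 0.2 0; -1.8 0 0.2 0; -2.4 0 0.2 0; -3 0 0.2 0; -3.6 0 0.2 0; -4.2 0 0.2 0"

```text
time_s: 11.25
tcp_pos: [0.4333, -0.1158, 0.0094]
eef_rot: [-180.0, -0.1, 175.4]
contact_force: [-2.5, 0.2, -0.5]
gripper_width: 0.088
```

```bash
python3 - <<'E'
from h import *
go([]); cap('scene','sc7')
a=cv2.imread('pics/sc0.png').astype(int);b=cv2.imread('pics/sc7.png').astype(int)
# green glass rod pixels in its original zone
for n,i in (('before',a),('now',b)):
    z=i[183:228,280:335]; m=(z[:,:,1]>z[:,:,2]+15)&(z[:,:,1]>z[:,:,0]+15); y,x=np.nonzero(m); print(n,m.sum(),x.mean()+280,y.mean()+183, x.min()+280,x.max()+280)
print('case diff bbox'); d=(abs(a-b).sum(2)>60); y,x=np.nonzero(d[200:262,228:322]); print(len(x))
E
```

```text
t 11.25 tcp [ 0.4333 -0.1158  0.0094] [-1.7999e+02 -9.0000e-02  1.7540e+02] tray [-0.1219 -0.1485] F [-2.5  0.2 -0.5] j [  10.4   12.9  -41.2   -0.   -35.9 -104.9]
before 143 295.3916083916084 197.74125874125875 280 311
now 7 300.14285714285717 200.28571428571428 288 304
case diff bbox
1875
```

The case is being pushed (2.5 N), so I continue.

drive_tool:
  plan: "-0.7 0 0 0; -1.4 0 0 0; -2.1 0 0 0; -2.8 0 0 0; -3.5 0 0 0; -4.2 0 0 0; -4.9 0 0 0; -5.6 0 0 0"

```text
time_s: 12.3
tcp_pos: [0.4901, -0.1202, 0.0097]
eef_rot: [180.0, 0.0, 175.4]
contact_force: [-2.4, 0.5, 0.3]
gripper_width: 0.0878
```

```bash
python3 - <<'E'
from h import *
go([]); cap('scene','sc8')
i=cv2.imread('pics/sc8.png')[150:420,170:450]
cv2.imwrite('pics/crop8.png',cv2.resize(i,None,fx=2.2,fy=2.2,interpolation=cv2.INTER_CUBIC))
E
```

```text
t 12.3 tcp [ 0.4901 -0.1202  0.0097] [180.    0.  175.4] tray [-0.0649 -0.1482] F [-2.4  0.5  0.3] j [   8.6   17.3  -34.3   -0.   -38.4 -103.2]
```

View pics/crop8.png

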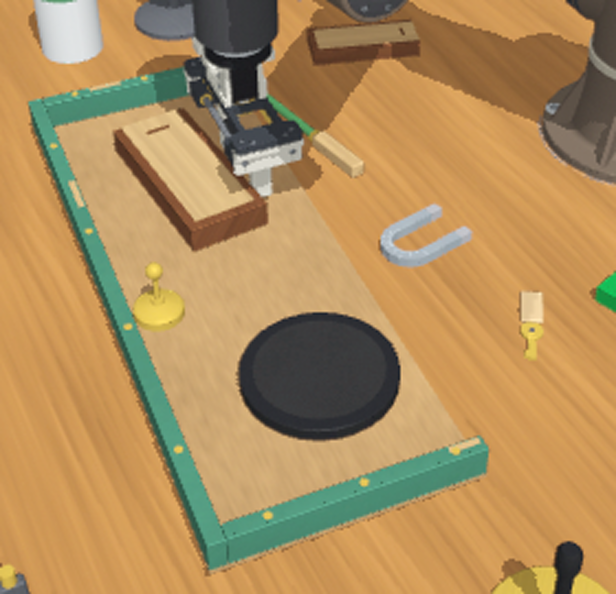

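The case is flat, has turned nearly square and is clear of the cap (its near corner is at (195,245), the cap at (158,305)). The rod still stands as before. I'll push on to the batten, slowing near contact.

drive_tool:
  plan: "-0.9 0 0 0; -1.8 0 0 0; -2.7 0 0 0; -3.6 0 0 0; -4.5 0 0 0; -5.4 0 0 0; -6.3 0 0 0; -7.2 0 0 0"

```text
time_s: 13.35
tcp_pos: [0.562, -0.126, 0.0096]
eef_rot: [-180.0, -0.0, 175.4]
contact_force: [-3.8, 0.1, 1.2]
gripper_width: 0.0871
```

drive_tool:
  plan: "-0.3 0 0 0; -0.6 0 0 0; -0.9 0 0 0; -1.2 0 0 0; -1.2 0 0 0"

```text
time_s: 13.98
tcp_pos: [0.574, -0.1269, 0.0097]
eef_rot: [180.0, 0.1, 175.4]
contact_force: [-0.8, 0.2, 0.0]
gripper_width: 0.0874
```

drive_tool:
  plan: "-0.2 0 0 0; -0.4 0 0 0; -0.4 0 0 0"

```text
time_s: 14.35
tcp_pos: [0.5776, -0.1272, 0.0097]
eef_rot: [-180.0, 0.0, 175.4]
contact_force: [-2.4, -0.0, -0.5]
gripper_width: 0.0878
```

drive_tool:
  plan: "-0.2 0 0 0; -0.3 0 0 0; -0.3 0 0 0"

```text
time_s: 14.72
tcp_pos: [0.5789, -0.1274, 0.0095]
eef_rot: [-180.0, -0.1, 175.4]
contact_force: [-6.5, 1.5, 3.1]
gripper_width: 0.0874
```

drive_tool:
  plan: "-0.2 0 0 0; -0.3 0 0 0; -0.3 0 0 0"

```text
time_s: 15.1
tcp_pos: [0.5789, -0.1276, 0.009]
eef_rot: [-180.0, -0.4, 175.3]
contact_force: [-14.3, 4.3, 9.4]
gripper_width: 0.0875
```

```bash
python3 - <<'E'
from h import *
s=r.get_state(); print(s['moment'].round(2)); go([])
E
```

```text
[ 1.27  4.99 -0.27]
t 15.1 tcp [ 0.5789 -0.1276  0.009 ] [-179.99   -0.43  175.32] tray [ 0.0242 -0.1482] F [-14.3   4.3   9.4] j [ 6.40e+00  2.43e+01 -2.26e+01 -1.00e-01 -4.36e+01 -1.01e+02]
```

The case is blocked at reading x 0.0242 (expected 0.0255) and the force is rising, so it sits against the batten. I back off, lift, and go to the disc, turning the jaws across the diagonal.

drive_tool:
  plan: "1 0 0 0; 3 0 -2 0; 6 2 -5 0; 9 6 -6 -0.15; 11 11 -6 -0.3; 11.7 16 -6 -0.45; 11.7 21 -6 -0.6; 11.7 26 -6 -0.75"

```text
time_s: 16.1
tcp_pos: [0.4884, 0.1434, 0.0705]
eef_rot: [-180.0, 0.2, -141.3]
contact_force: [0.9, -0.5, -0.1]
gripper_width: 0.0878
```

```bash
python3 - <<'E'
from h import *
c=cap('top','top9'); a=c['frame'].astype(int)
m=(a.max(2)<60).astype(np.uint8); n,l,st,ce=cv2.connectedComponentsWithStats(m)
for k in range(1,n):
    if st[k,4]>800: print(st[k],ce[k], tr(p2w(c,[ce[k]],.038)[0,:2]).round(4))
go([(*w((-.093,.117)),.010,-139.8)])
E
```

```text
[  57   44   94   76 3184] [105.64761307  79.86997487] [0.2701 0.5946]
[   0   68   18  266 1950] [  6.18717949 172.83333333] [-0.0303  0.8381]
[178 134  91 111 880] [230.2625 205.3375] [-0.0614  0.1951]
[ 187  236   80  150 1574] [222.73189327 306.61245235] [-0.3492  0.1848]
[ 187  344  158  136 4069] [282.578029   426.84320472] [-0.661  -0.0151]
t 16.15 tcp [0.4905 0.1481 0.0708] [-179.94    0.36 -140.75] tray [-0.0868  0.1191] F [2.3 5.7 1.4] j [ 38.8  12.7 -30.1   0.1 -46.8 -89.6]
0.59 0.28 6.08 -0.017
```

drive_tool:
  plan: "0.5 0.2 0 -0.02; 0.5 0.2 0 -0.02; 0.5 0.2 0 -0.02"

```text
time_s: 16.52
tcp_pos: [0.4825, 0.1387, 0.0699]
eef_rot: [-180.0, 0.0, -140.6]
contact_force: [0.0, 0.2, 0.4]
gripper_width: 0.088
```

```bash
python3 - <<'E'
from h import *
go([(*w((-.093,.117)),.010,-139.8)])
E
```

```text
t 16.525 tcp [0.4825 0.1387 0.0699] [-1.8000e+02  4.0000e-02 -1.4056e+02] tray [-0.094   0.1091] F [0.  0.2 0.4] j [ 38.5  12.1 -31.1   0.  -46.8 -89.1]
-0.62 0.50 5.99 -0.013
```

drive_tool:
  plan: "0 0.5 2 -0.013; 0 0.5 4 -0.013; 0 0.5 5.5 -0.013; 0 0.5 6.2 -0.013; 0 0.5 6.2 -0.013"

```text
time_s: 17.15
tcp_pos: [0.4792, 0.1426, 0.0075]
eef_rot: [-180.0, -0.0, -139.8]
contact_force: [0.2, -0.6, 1.6]
gripper_width: 0.0876
```

```bash
python3 - <<'E'
from h import *
e=np.array([.05,.26])-.076*np.array([.7071,.7071])
go([(*w(e-.01),.007,-139.8),(*w(e),.007,-139.8)])
E
```

```text
t 17.15 tcp [0.4792 0.1426 0.0075] [-1.8000e+02 -4.0000e-02 -1.3978e+02] tray [-0.0976  0.1128] F [ 0.2 -0.6  1.6] j [ 39.1  17.2 -35.    0.  -37.9 -88.9]
-11.84 -0.03 0.05 0.000
-13.25 -0.03 0.05 0.000
```

Now push along tool −x, 13 cm in all, in gentle steps.

drive_tool:
  plan: "-0.7 0 0 0; -1.4 0 0 0; -2.1 0 0 0; -2.8 0 0 0; -3.5 0 0 0; -4.2 0 0 0; -4.9 0 0 0; -5.6 0 0 0"

```text
time_s: 18.15
tcp_pos: [0.5221, 0.1796, 0.0075]
eef_rot: [180.0, -0.0, -139.7]
contact_force: [-1.2, -2.3, -0.3]
gripper_width: 0.0872
```

drive_tool:
  plan: "-0.7 0 0 0; -1.4 0 0 0; -2.1 0 0 0; -2.8 0 0 0; -3.5 0 0 0; -4.2 0 0 0; -4.9 0 0 0; -5.4 0 0 0"

```text
time_s: 19.15
tcp_pos: [0.5635, 0.2146, 0.0076]
eef_rot: [-180.0, 0.0, -139.7]
contact_force: [-1.2, -2.0, -0.7]
gripper_width: 0.0874
```

```bash
python3 - <<'E'
from h import *
go([])
c=cap('scene','sc10'); a=c['frame'].astype(int)
m=(a.max(2)<70).astype(np.uint8); n,l,st,ce=cv2.connectedComponentsWithStats(m)
for k in range(1,n):
    if st[k,4]>800: print(st[k],ce[k], tr(p2w(c,[ce[k]],.036)[0,:2]).round(4))
E
```

```text
t 19.15 tcp [0.5635 0.2146 0.0076] [-1.8000e+02  1.0000e-02 -1.3973e+02] tray [-0.0196  0.1916] F [-1.2 -2.  -0.7] j [ 39.4  24.9 -21.7   0.  -43.4 -89.1]
[  455     0   132   188 11596] [527.17609521  91.53397723] [-1.1965 -0.5745]
[ 262  211  101  168 7875] [306.8831746  303.44546032] [-0.024  0.14 ]
[ 211  441   69   39 2373] [246.19047619 460.54235145] [0.2103 0.4502]
```

drive_tool:
  plan: "-0.3 0 0 0; -0.6 0 0 0; -0.9 0 0 0; -1.2 0 0 0; -1.2 0 0 0"

```text
time_s: 19.82
tcp_pos: [0.5727, 0.2223, 0.0077]
eef_rot: [-180.0, 0.0, -139.7]
contact_force: [-0.4, -0.5, -0.5]
gripper_width: 0.0872
```

drive_tool:
  plan: "-0.2 0 0 0; -0.4 0 0 0; -0.6 0 0 0; -0.6 0 0 0"

```text
time_s: 20.32
tcp_pos: [0.5771, 0.2261, 0.0077]
eef_rot: [-180.0, 0.0, -139.7]
contact_force: [-1.1, -0.6, -0.9]
gripper_width: 0.0871
```

drive_tool:
  plan: "-0.2 0 0 0; -0.4 0 0 0; -0.4 0 0 0"

```text
time_s: 20.7
tcp_pos: [0.5801, 0.2287, 0.0077]
eef_rot: [-180.0, 0.0, -139.7]
contact_force: [-1.2, -0.1, -0.3]
gripper_width: 0.0874
```

drive_tool:
  plan: "-0.2 0 0 0; -0.4 0 0 0; -0.4 0 0 0"

```text
time_s: 21.08
tcp_pos: [0.5819, 0.2301, 0.0074]
eef_rot: [180.0, -0.2, -139.7]
contact_force: [-4.2, -3.8, 2.9]
gripper_width: 0.0875
```

drive_tool:
  plan: "-0.2 0 0 0; -0.3 0 0 0; -0.3 0 0 0"

```text
time_s: 21.45
tcp_pos: [0.5821, 0.2302, 0.0072]
eef_rot: [180.0, -0.4, -139.8]
contact_force: [-10.1, -8.5, 7.8]
gripper_width: 0.0874
```

Blocked, with equal resistance from both walls (about −9.4 and −9.3 N in tray axes), so the disc sits in the corner. I back off straight, lift, swing clear and check.

drive_tool:
  plan: "1 0 0 0; 2.5 0 0 0; 4 0 -2 0; 6 0 -6 0; 8 0 -10 0; 10 4 -14 0; 12 9 -15 0; 12 14 -15 0"

```text
time_s: 22.45
tcp_pos: [0.402, 0.2628, 0.1595]
eef_rot: [179.9, 0.3, -139.8]
contact_force: [0.1, 1.4, -0.8]
gripper_width: 0.0876
```

```bash
python3 - <<'E'
from h import *
go([]);cap('top','top11');cap('scene','sc11')
i=cv2.imread('pics/top11.png')[115:300,165:445]; j=cv2.imread('pics/sc11.png')[150:400,120:470]
A=cv2.resize(i,(795,525),interpolation=cv2.INTER_CUBIC); cv2.imwrite('pics/crop11.png',A)
cv2.imwrite('pics/crop11b.png',cv2.resize(j,None,fx=2.2,fy=2.2))
a=cv2.imread('pics/top11.png')[:,:,::-1].astype(int)
m=(a.max(2)<70).astype(np.uint8); n,l,st,ce=cv2.connectedComponentsWithStats(m); c=load('top11')
for k in range(1,n):
    if 1500<st[k,4]: print(st[k],ce[k],tr(p2w(c,[ce[k]],.038)[0,:2]).round(4))
E
```

```text
t 22.45 tcp [0.402  0.2628 0.1595] [ 179.92    0.26 -139.78] tray [-0.1846  0.2261] F [ 0.1  1.4 -0.8] j [  56.7    4.   -27.2   -0.   -58.6 -106.5]
[  57   44   94   76 3210] [105.71962617  79.86853583] [0.2701 0.5944]
[   0   68   18  266 1957] [  6.17373531 172.73122126] [-0.03    0.8382]
[ 179  133  145   64 2846] [215.12965566 162.19852424] [0.0591 0.252 ]
[ 137  293  204  187 3673] [239.84100191 383.28832017] [-0.5546  0.1144]
```

View pics/crop11.png

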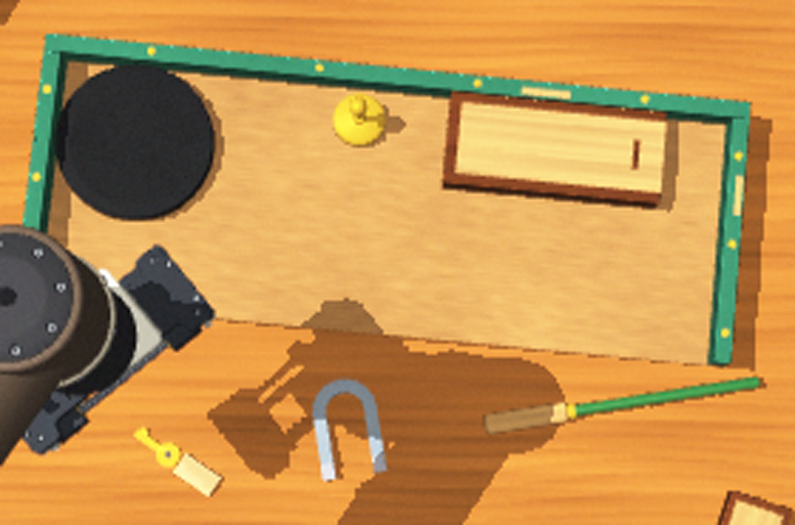

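The view shows the disc in the back left corner (58–217, 66–219), and the case flush along the batten: back corners (453,93) and (666,115), front left (443,186). Cap, magnet, key and rod look where they were. Now the numbers.

```bash
python3 - <<'E'
from h import *
c=load('top11'); s=795/280; I=lambda a:(np.array(a,float)+.5)/s-.5+[165,115]
W=lambda p,z:np.array([tr(q[:2]) for q in p2w(c,I(p),z)])
print('batten outer',W([(47,35),(748,103)],.058).round(4).tolist())
b=W([(453,93),(666,115)],.054); print('case back',b.round(4).tolist(),'ang',np.arctan2(b[0,0]-b[1,0],b[0,1]-b[1,1]).round(4))
f=W([(443,189),(657,209)],.022+.0); print('case front bottom',f.round(4).tolist())
d=W([(58,142),(217,142),(137,66),(137,219)],.036); print('disc',d.mean(0).round(4), d.round(4).tolist())
print('rod ends',W([(485,422)],.02).round(3),W([(762,381)],.012).round(3),'magnet',W([(345,381)],.012).round(3),'cap',W([(358,122)],.03).round(3),'key',W([(140,433)],.006).round(3))
# scene: disc blob
a=cv2.imread('pics/sc11.png').astype(int); m=(a.max(2)<50).astype(np.uint8); m[:, :200]=0
n,l,st,ce=cv2.connectedComponentsWithStats(m); cs=load('sc11')
for k in range(1,n):
    if st[k,4]>1500:
        e=cv2.fitEllipse(np.argwhere(l==k)[:,::-1][cv2.convexHull(np.argwhere(l==k)[:,::-1].astype(np.int32),returnPoints=False).ravel()].astype(np.float32)); print(st[k],e,tr(p2w(cs,[e[0]],.034)[0,:2]).round(4))
E
```

```text
batten outer [[0.147, 0.3558], [0.1479, -0.3546]]
case back [[0.1295, -0.0564], [0.1283, -0.2733]] ang 0.0052
case front bottom [[0.0369, -0.0557], [0.0377, -0.2763]]
disc [0.0516 0.2575] [[0.0438, 0.3371], [0.0597, 0.1773], [0.1301, 0.2667], [-0.027, 0.249]]
rod ends [[-0.197 -0.12 ]] [[-0.128 -0.399]] magnet [[-0.168  0.025]] cap [[0.096 0.037]] key [[-0.24   0.227]]
[ 256  323   78   62 3521] ((294.8098449707031, 354.37139892578125), (63.3851203918457, 78.37702178955078), 84.711669921875) [0.0514 0.2637]
[ 211  441   69   39 2337] ((246.21908569335938, 463.71728515625), (60.359771728515625, 75.67323303222656), 77.9158706665039) [0.2118 0.4547]
```

```bash
python3 -c "
from h import *
s=r.get_state(); print(s['qd'].round(2),s['contact_force'].round(1)); r.close_job()"
```

```text
[-3.53  1.53  0.37  0.53 -0.53  4.77] [ 0.4  0.2 -0.1]
the job is handed in; nothing more can be done
```

I pushed the case square and flush against the back batten, then pushed the disc along the diagonal into the back left corner. The job was handed in at about 22.5 s with the arm clear. It reports no verdict.

**Last checks, in the tray frame:**

| Item | Measured | Needed |
|---|---|---|
| Case back side | x about 0.129 at mid-length (batten at 0.130) | within 5 mm |
| Case angle | about 0.005 rad | below 0.04 rad |
| Disc, x | 0.0516 (top), 0.0514 (scene) | above 0.045 |
| Disc, y | 0.2575 (top), 0.2637 (scene) | above 0.255 |

- **Disc y:** the two cameras disagree by 6 mm. When the push stopped, the walls resisted about equally (−9.4 and −9.3 N in tray axes), which fits the disc touching both.
- **Other apparatus:** cap, magnet, key and rod are within about 4 mm of where they started. I did not measure the cover, electroscope or jar at the end, but the arm's path did not go near them.

**What went wrong on the way:**
- **Tip height:** the fingertips stood about 21 mm above the reported TCP height, not 8 mm below it as stated. The first push passed over the case without touching it, so I touched down on the tray floor to calibrate.
- **Downward slip:** I once repeated a downward shift in a new call, and the fingers pressed on the tray's front edge with about 50 N at the wrist. The case was nudged a few millimetres but stayed flat. This is below the 120 N wrist limit, and I judged it to be the fingers and not the gripper body.

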